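Hang the slide rack up to drain

TASK

Lift the staining rack that is loaded with slides out of its dish and hang it by the eye of its handle on the peg of the drain stand, so that it hangs freely and at rest over the drip tray. Keep it upright all the way, and leave the empty rack, both dishes, the timer and the bottle where they are.

Things in the scene. Friction and masses are not known exactly. Their poses are not given: they have to be found in the camera images.
- slide_rack: loaded rack: steel basket 50 (x) x 87 (y) x 28 mm with 8 orange-ended slides; a wire bail rises to an eye (ring across x: hole 26, outside 36, 5 mm thick, centre z = 105 mm), on it a blue grip tab 10 (x) x 24 (y) mm, z = 123 to 160 mm. About 0.2 kg, stands in dish_a. Origin: centre of underside; z up, x along the hole's axis, y along the basket
- slide_rack_eye (a point): centre of the eye's hole of the loaded rack, 105 mm above its underside; axes as the rack's
- empty_rack: an identical rack without slides, standing in the other dish. Origin: centre of its underside; z up, x through the eye (the thickness of handle and tab), y along the 87 mm length.
- dish_a: clear dish in which the loaded rack stands, 70 (x) x 106 (y) x 34 (z) mm outside, wall and floor 4 mm. Origin: centre of its underside
- dish_b: the same kind of dish, in which the empty rack stands. Origin: centre of its underside
- drain_stand: drain stand, fixed: white drip tray 120 (x) x 130 (y) x 14 mm high; at its back (x = +45 mm) an 8 mm steel post that bends over at the top into one level peg pointing along the stand's -x; total height 185 mm. Origin: underside of the tray, below the middle of the peg; z up
- drip_peg (a point): middle of the peg, on its centre line, 175 mm above the table; axes as the stand's. The peg is round, 8 mm thick, runs along x, from the post at x = +45 mm to its free end at x = -43 mm; the last 6 mm of the end are turned up, their top 10 mm above the peg's centre line
- timer: white bench timer with blue buttons, 62 x 62 x 21 mm, a bystander. Origin: centre of its underside
- buffer_bottle: white bottle with a blue cap, 60 mm across, 125 mm high, a bystander. Origin: centre of its underside
There are look-alikes about, which are no part of the job. Leave any red or yellow look-alike of the slide_rack alone.

How it is judged (in metres and radians):
At the end, for the whole second after the job is handed in: The peg passes through the loaded rack's eye and carries its weight: the eye's centre is 3 to 13 mm below the peg's centre line, within 10 mm of it sideways, and along the peg between 33 mm in front of its middle and 40 mm behind it; the rack hangs within 0.2 rad of upright, slower than 0.03 m/s (x of slide_rack_eye in the frame of drip_peg between -0.033 and 0.04 m and y of slide_rack_eye in the frame of drip_peg between -0.01 and 0.01 m and z of slide_rack_eye in the frame of drip_peg between -0.013 and -0.003 m and contact force between slide_rack and drain_stand above 0.4 N and angle between slide_rack's own z axis and vertical below 0.2 rad and linear speed of slide_rack below 0.03 m/s); the robot touches nothing.
It fails at once if the loaded rack is tipped more than 0.5 rad from upright (angle between slide_rack's own z axis and vertical above 0.5 rad).
It fails at once if the empty rack is moved more than 40 mm or tipped more than 0.5 rad (distance of empty_rack from where it was at the start of the episode above 0.04 m or angle between empty_rack's own z axis and vertical above 0.5 rad).
It fails at once if a dish is moved more than 40 mm or tipped more than 0.5 rad (distance of any of dish_a, dish_b from where it was at the start of the episode above 0.04 m or angle between any of dish_a, dish_b's own z axis and vertical above 0.5 rad).
It fails at once if the timer or the bottle is moved more than 40 mm or tipped more than 0.5 rad (distance of any of timer, buffer_bottle from where it was at the start of the episode above 0.04 m or angle between any of timer, buffer_bottle's own z axis and vertical above 0.5 rad).
It also fails if it takes over 38 s, if anything falls off the work surface, if the arm or the gripper's body presses on something with over 40 N, if the wrist force passes 120 N, or if a joint passes its speed limit or range.

ROBOT

A 6-joint arm with a two-finger parallel gripper is mounted at the origin on a cart in front of the work surface, level with it; the furniture and walls round the work are solid. World frame = base frame: x ahead of the robot, y to its left, z up, the work surface at z = 0. Lengths are in m, angles in degrees, forces in N, time in s.
With the tool pointing down it reaches from about 0.375 to 0.9 m from the base axis. Payload 3.1 kg.
Tool frame: the origin (TCP) lies on the centre line of the jaws, within the pads' length; the fingertips stand 25 mm ahead of it and the grasp point (between the pads) lies 6 mm ahead of it; y points along the fingers, x is the direction in which the jaws open and shut, and the axes are right-handed (so a half turn about y gives the same grasp; the last joint's range is limited). The gripper opens to 87 mm and grips with 3 to 60 N. Pads are 19 mm wide; open, the fingers measure 117 mm over their backs; the gripper's body (75 mm by 190 mm) begins 51 mm behind the grasp point.
Start: joints at [61.392, 30.224, 82.088, -0, 67.689, -10.227], TCP at [0.197, 0.593, 0.22] pointing down, gripper open.
Joint ranges: [-176.69, 176.69], [-43.24, 126.21], [12.49, 139.97], [-82, 262], [0, 151.66], [-163.58, 163.58]. Speed limits (degrees/s): [159.86, 159.86, 180, 180, 180, 180].

INTERFACE

Orientations are given as a 3x3 rotation matrix whose columns are the frame's x, y, z axes.
In Python, from rig import * gives the robot as it stands.
- The arm moves only by the tool play_rows, never from a script. Its argument "commands" is a list of rows, each a list of 2 entries, a list of its own where there are three numbers: the shift along the world's x, y, z in m, then the turn, a rotation vector about the world's x, y, z in rad. A call has 1 to 10 rows; each row is the pose to reach, as a shift and turn from the pose commanded when the call began; what a row does not reach only later rows make up. A row lasts 1/8 s, in which the tool goes at most 62.5 mm and 10.7 degrees, less where a joint would pass 70% of its speed; a pose out of reach is approached as far as the arm can. A call with a gripper value outside its range is refused whole. "gripper" is the finger opening in m, from 0 to 0.087, set as the call begins (left out, the last holds). The fingers move at their own pace and stop on an object; the grip force is fixed at half the most. Time passes only in rows, so rows that repeat a pose let the fingers close. It gives the time, the measured TCP pose, the force and the opening at its end, in the units of the state.
- read_state(): the state, without advancing time (a new reading comes with each control period).
- capture(name): name is "scene" or "top" or "wrist"; returns a dict with "frame" (384x512x3 uint8, red, green, blue), "depth" (384x512 float32, m along the optical axis (not along the pixel's ray), 0 where there is no reading), "mtx" (3x3 intrinsics, pixels), "cam_to_world" (4x4, takes a point from camera to world coordinates); the wrist camera has in their place "hand_eye" (4x4, takes a point from camera to tool coordinates, whose origin is the TCP and whose axes are the tool frame's). Camera axes: x right, y down, z forward; pixel columns grow to the right and rows downward; lengths in m; the calibration is good to about 2 mm. The wrist camera is an equidistant fisheye: a pixel r from the principal point sees the ray r / f radians off the axis. A picture is of the moment at which its call begins: read the wrist's pose just before it.
- hand_in(): hands the job in, once; it reports no verdict.
The state is a dict: "time_s": time; "joint_positions": joint angles; "qvel": joint speeds; "tau": joint torques, N m; "position": TCP position; "tcp_rot": TCP orientation; "force": force on the tool from outside, world axes, zero at the start; "moment": the same for the moment, N m; "opening": opening from 0.0 (shut) to 1.0 (fully open).
Only numpy, scipy, OpenCV 4.12 (cv2) and the standard library are available. Lean on these libraries where they do the work, as an engineer would, in place of code of your own. Each camera call takes 0.05 s, during which the arm holds its last target. There are 200 camera calls.

## Working session

There is one attempt and no reset: what is moved stays moved. The work goes in short steps, Python scripts to look and compute and a tool call to move; the robot and the scene stay as the last step left them, time stands still between calls to the robot, and variables do not carry over. Pictures are saved under pics/ and viewed, about 8 in all and at most 12, crops included, and the job is handed in when it is done.

Besides the shell and the picture viewer there is one more tool, called after ">>>" as a command line: name --argument value ..., lists and objects as JSON in quotes. play_rows: Moves the arm, as the interface text tells. Its arguments: {"type":"object","properties":{"commands":{"type":"array"},"gripper":{"type":"number"}},"required":["commands"]}

```bash
mkdir -p pics; cat > h.py <<'E'
from rig import *
import numpy as np, cv2
def cap(n,save=None):
    c=capture(n)
    if save: cv2.imwrite('pics/'+save,cv2.cvtColor(c['frame'],cv2.COLOR_RGB2BGR))
    return c
def pts(c):
    d=c['depth'];K=c['mtx'];v,u=np.mgrid[:384,:512]
    P=np.stack([(u-K[0,2])/K[0,0]*d,(v-K[1,2])/K[1,1]*d,d],-1)
    T=c['cam_to_world'];return P@T[:3,:3].T+T[:3,3]
E
python3 - <<'E'
from h import *
a=cap('scene','s0.png');b=cap('top','t0.png')
im=np.hstack([a['frame'],b['frame']]);
for n,c in(('s',a),('t',b)): np.savez(n+'0.npz',**c); print(n,c['cam_to_world'].round(3).tolist(),c['mtx'].round(1).tolist(),(c['depth']>0).mean())
E
```

```text
s [[0.884, -0.24, 0.402, -0.073], [-0.468, -0.456, 0.757, -1.068], [0.001, -0.857, -0.515, 0.9], [0.0, 0.0, 0.0, 1.0]] [[429.8, 0.0, 257.6], [0.0, 429.8, 192.2], [0.0, 0.0, 1.0]] 0.9454447428385416
t [[0.018, -0.998, 0.064, 0.47], [-1.0, -0.019, -0.021, 0.102], [0.022, -0.063, -0.998, 1.628], [0.0, 0.0, 0.0, 1.0]] [[452.9, 0.0, 260.1], [0.0, 452.9, 182.0], [0.0, 0.0, 1.0]] 0.9957326253255209
```

View pics/s0.png

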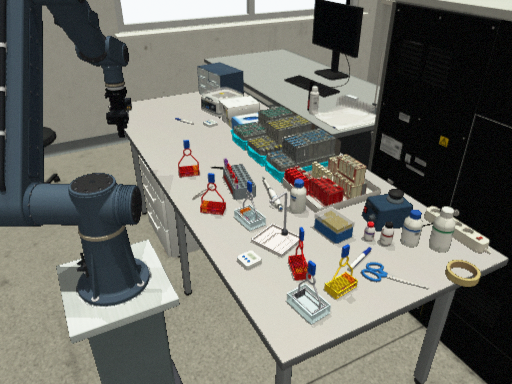

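View pics/t0.png

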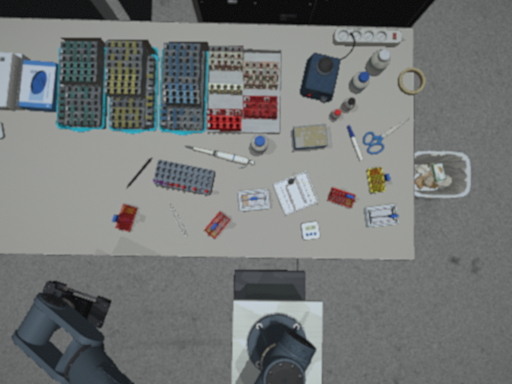

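```bash
python3 - <<'E'
from h import *
s=dict(np.load('s0.npz'));t=dict(np.load('t0.npz'))
A=cv2.resize(s['frame'][165:325,220:380],(600,600),interpolation=2)
cv2.imwrite('pics/c1.png',A[...,::-1])
B=cv2.resize(t['frame'][125:245,225:405],(800,533),interpolation=2)
cv2.imwrite('pics/c2.png',B[...,::-1])
for n,c in(('s',s),('t',t)):
    P=pts(c);h=cv2.cvtColor(c['frame'],cv2.COLOR_RGB2HSV)
    for nm,lo,hi in(('blue',(105,130,50),(125,255,255)),('orange',(6,120,100),(17,255,255))):
        m=cv2.inRange(h,lo,hi);k,l,st,ce=cv2.connectedComponentsWithStats(m)
        for i in range(1,k):
            if st[i,4]<8: continue
            q=P[(l==i)&(c['depth']>0)]
            if len(q) and .3<np.median(q[:,0])<1 and -.6<np.median(q[:,1])<.5: print(n,nm,ce[i].round(),st[i,4],np.median(q,0).round(3),q[:,2].min().round(3),q[:,2].max().round(3))
E
```

```text
s blue [211. 177.] 49 [0.415 0.214 0.144] -0.007 0.158
s blue [249. 186.] 46 [0.506 0.085 0.149] 0.044 0.163
s blue [299. 183.] 61 [0.699 0.066 0.12 ] 0.108 0.127
s blue [415. 214.] 95 [ 0.924 -0.281  0.121] 0.051 0.126
s blue [335. 233.] 211 [ 0.704 -0.159  0.021] -0.0 0.041
s blue [301. 234.] 47 [ 0.517 -0.232  0.148] 0.126 0.16
s blue [408. 229.] 8 [ 0.904 -0.285  0.068] 0.066 0.07
s blue [345. 251.] 69 [ 0.582 -0.352  0.146] 0.125 0.161
s blue [367. 251.] 28 [ 0.761 -0.259  0.013] 0.007 0.016
s blue [311. 268.] 85 [ 0.456 -0.371  0.15 ] -0.0 0.163
s blue [371. 266.] 28 [ 0.727 -0.318  0.005] 0.0 0.01
s blue [373. 273.] 9 [ 0.714 -0.346  0.005] 0.002 0.009
s blue [384. 275.] 8 [ 0.735 -0.37   0.007] 0.003 0.007
s orange [205. 204.] 40 [0.391 0.235 0.026] -0.001 0.033
s orange [244. 210.] 33 [0.501 0.12  0.031] 0.027 0.036
s orange [204. 210.] 15 [0.383 0.224 0.007] -0.001 0.013
s orange [299. 270.] 40 [ 0.504 -0.244  0.024] 0.012 0.031
s orange [305. 269.] 15 [ 0.524 -0.253  0.027] 0.018 0.03
s orange [349. 278.] 63 [ 0.616 -0.346  0.026] 0.02 0.033
t blue [363.  76.] 73 [ 0.933 -0.275  0.124] 0.114 0.133
t blue [350. 131.] 23 [ 0.764 -0.253  0.014] 0.004 0.025
t blue [375. 138.] 59 [ 0.742 -0.354  0.009] -0.001 0.02
t blue [259. 141.] 65 [0.704 0.077 0.126] 0.112 0.134
t blue [370. 148.] 23 [ 0.707 -0.327  0.01 ] 0.002 0.016
t blue [387. 177.] 21 [ 0.589 -0.344  0.155] 0.138 0.166
t blue [349. 196.] 16 [ 0.524 -0.22   0.158] 0.127 0.163
t blue [253. 198.] 11 [0.511 0.093 0.163] 0.158 0.167
t blue [393. 215.] 18 [ 0.463 -0.364  0.162] 0.001 0.17
t blue [214. 226.] 15 [0.419 0.217 0.159] 0.108 0.165
t orange [374. 171.] 34 [ 0.618 -0.338  0.025] 0.018 0.035
t orange [348. 202.] 40 [ 0.507 -0.249  0.018] -0.007 0.035
t orange [210. 232.] 24 [0.393 0.24  0.023] -0.001 0.076
```

View pics/c1.png

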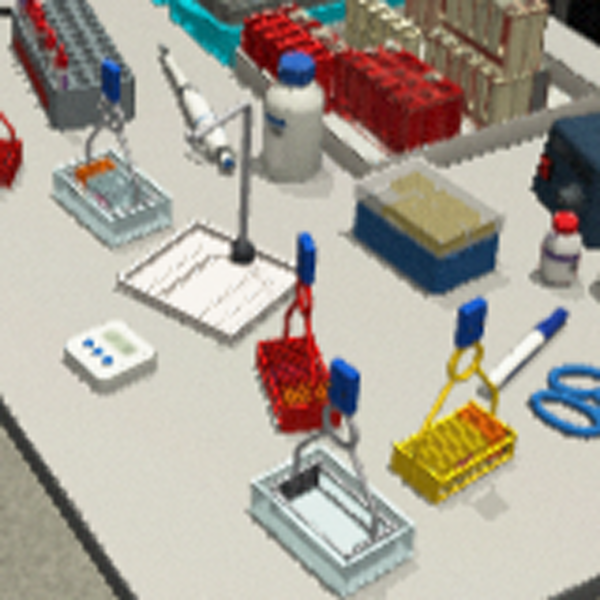

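View pics/c2.png

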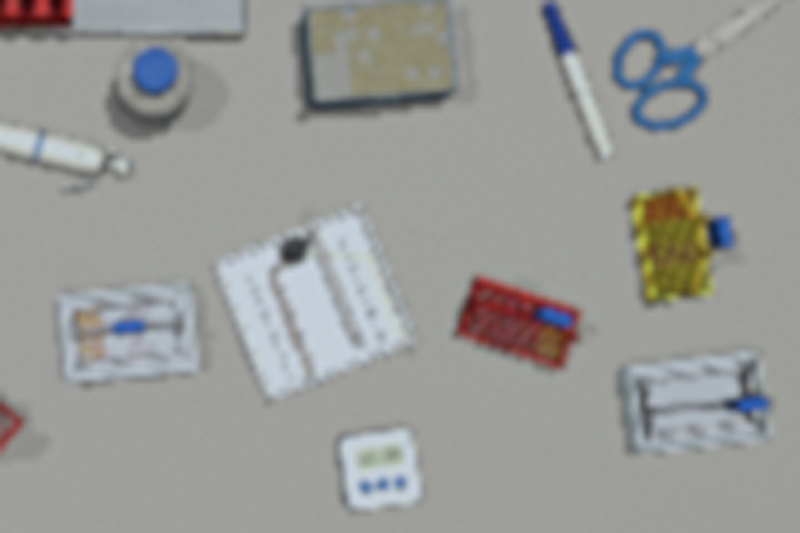

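```bash
python3 - <<'E'
from h import *
s=dict(np.load('s0.npz'));t=dict(np.load('t0.npz'))
def ray(c,u,v,z):
    d=c['cam_to_world'][:3,:3]@np.linalg.solve(c['mtx'],[u,v,1]);o=c['cam_to_world'][:3,3];return o+d*(z-o[2])/d[2]
f=lambda x,y:(225+(x+.5)*.225-.5,125+(y+.5)*.225-.5)
g=lambda x,y:(220+(x+.5)*.2667-.5,165+(y+.5)*.2667-.5)
print('top post,end',ray(t,*f(313,236),.175),ray(t,*f(360,345),.175))
print('scene post,end',ray(s,*g(249,106),.18),ray(s,*g(190,135),.178),'base',ray(s,*g(242,250),.02))
print('tray top',[ray(t,*f(*p),.014)[:2].round(3).tolist() for p in((215,268),(357,205),(413,342),(270,402))])
print('tray scn',[ray(s,*g(*p),.014)[:2].round(3).tolist() for p in((197,222),(118,280),(230,338),(298,270))])
print('dish',[ray(t,*f(*p),.034)[:2].round(3).tolist() for p in((58,292),(196,282),(202,372),(66,384))])
P=pts(s);h=cv2.cvtColor(s['frame'],cv2.COLOR_RGB2HSV);q=P[170:200,240:260][cv2.inRange(h,(105,130,50),(125,255,255))[170:200,240:260]>0];q=q[(q[:,2]>.12)];print(q.mean(0),q.min(0),q.max(0))
P=pts(t);q=P[130:220,225:320].reshape(-1,3);q=q[(q[:,2]>.15)&(q[:,2]<.2)];print(q.round(3).tolist())
r=read_state();print(r['position'],r['tcp_rot'],r['force'],r['time_s'])
E
```

```text
top post,end [ 0.57875081 -0.04065408  0.175     ] [ 0.50039474 -0.07570425  0.175     ]
scene post,end [ 0.56717786 -0.05717517  0.18      ] [ 0.50052983 -0.07172897  0.178     ] base [ 0.57096385 -0.04944972  0.02      ]
tray top [[0.564, 0.022], [0.617, -0.092], [0.507, -0.138], [0.457, -0.024]]
tray scn [[0.561, 0.016], [0.453, -0.03], [0.501, -0.147], [0.605, -0.093]]
dish [[0.541, 0.147], [0.551, 0.038], [0.48, 0.032], [0.468, 0.139]]
[0.50589812 0.08679756 0.14849831] [0.50045565 0.07486647 0.13000735] [0.5121244  0.0983754  0.16336442]
[[0.582, -0.039, 0.157], [0.581, -0.041, 0.17], [0.581, -0.044, 0.172], [0.579, -0.039, 0.159], [0.578, -0.04, 0.177], [0.578, -0.044, 0.177], [0.578, -0.047, 0.18], [0.575, -0.041, 0.175], [0.575, -0.044, 0.177], [0.575, -0.047, 0.172], [0.571, -0.043, 0.179], [0.571, -0.047, 0.178], [0.572, -0.051, 0.171], [0.568, -0.043, 0.184], [0.568, -0.046, 0.183], [0.568, -0.05, 0.181], [0.565, -0.047, 0.179], [0.565, -0.05, 0.178], [0.562, -0.047, 0.179], [0.562, -0.05, 0.18], [0.562, -0.054, 0.175], [0.559, -0.047, 0.173], [0.559, -0.05, 0.175], [0.55
[... 1171 characters left out ...]
8], [0.512, 0.081, 0.16], [0.514, -0.067, 0.176], [0.514, -0.069, 0.183], [0.514, -0.073, 0.176], [0.508, 0.1, 0.162], [0.508, 0.097, 0.165], [0.508, 0.093, 0.163], [0.508, 0.09, 0.162], [0.508, 0.087, 0.157], [0.508, 0.084, 0.153], [0.51, -0.069, 0.183], [0.511, -0.074, 0.174], [0.507, -0.07, 0.177], [0.507, -0.073, 0.184], [0.507, -0.076, 0.184], [0.504, -0.07, 0.182], [0.504, -0.073, 0.177], [0.504, -0.076, 0.182], [0.501, -0.073, 0.182], [0.501, -0.076, 0.182]]
[0.19674886 0.59253727 0.21946198] [[ 3.15322190e-01 -9.26778077e-04 -9.48984224e-01]
 [ 9.48982751e-01 -1.70653460e-03  3.15323367e-01]
 [-1.91170920e-03 -9.99998114e-01  3.41388182e-04]] [ 0.54117669 -0.1214197   0.21747482] 0.1
```

>>> play_rows --commands '[[[0.01, -0.015, 0.05], [0, 0, 0.02]], [[0.04, -0.06, 0.09], [0, 0, 0.06]], [[0.075, -0.12, 0.1], [0, 0, 0.12]], [[0.11, -0.175, 0.1], [0, 0, 0.18]], [[0.145, -0.23, 0.1], [0, 0, 0.24]], [[0.18, -0.285, 0.1], [0, 0, 0.3]], [[0.215, -0.34, 0.1], [0, 0, 0.35]], [[0.25, -0.395, 0.1], [0, 0, 0.38]], [[0.28, -0.45, 0.1], [0, 0, 0.41]], [[0.305, -0.49, 0.1], [0, 0, 0.41]]]' --gripper 0.087

```text
time_s: 1.35
position: [0.4973, 0.1097, 0.3201]
tcp_rot: [[-0.089, -0.0, -0.996], [0.996, 0.0, -0.089], [0.0, -1.0, 0.0]]
force: [0.6, 1.2, -0.2]
opening: 1.002
```

>>> play_rows --commands '[[[0.01, -0.0125, 0], [0, 0, 0]], [[0.01, -0.0125, 0], [0, 0, 0]], [[0.01, -0.0125, 0], [0, 0, 0]]]'

```text
time_s: 1.72
position: [0.5057, 0.1005, 0.3201]
tcp_rot: [[-0.091, -0.001, -0.996], [0.996, 0.001, -0.091], [0.001, -1.0, 0.001]]
force: [0.6, 0.0, -0.5]
opening: 0.997
```

```bash
python3 - <<'E'
from h import *
r=read_state();print(r['position'].round(4) if hasattr(r['position'],'round') else r['position'],np.array(r['tcp_rot']).round(3),r['time_s'],r['opening'])
w=cap('wrist','w0.png');np.savez('w0.npz',p=r['position'],R=r['tcp_rot'],**w);print(w['hand_eye'].round(3),w['mtx'])
E
```

```text
[0.5057 0.1005 0.3201] [[-0.091 -0.001 -0.996]
 [ 0.996  0.001 -0.091]
 [ 0.001 -1.     0.001]] 1.725 0.9971554150835769
[[ 1.     0.    -0.001  0.   ]
 [ 0.001 -0.264  0.965 -0.165]
 [-0.    -0.965 -0.264  0.072]
 [ 0.     0.     0.     1.   ]] [[297.31863964   0.         252.83519076]
 [  0.         297.31863964 194.91693031]
 [  0.           0.           1.        ]]
```

View pics/w0.png

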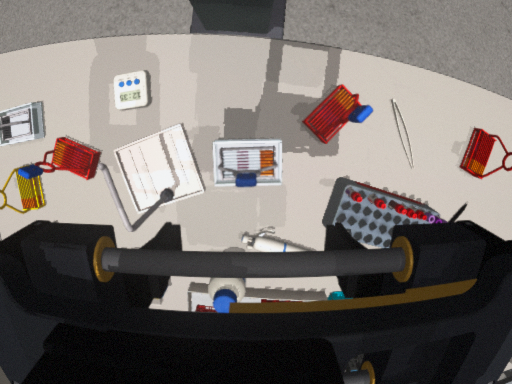

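```bash
cat >> h.py <<'E'
def wray(w,p,R,u,v,z):
    K=w['mtx'];d=np.array([u-K[0,2],v-K[1,2]])/K[0,0];r=np.hypot(*d)
    c=np.r_[d/r*np.sin(r),np.cos(r)];H=w['hand_eye'];R=np.array(R)
    o=np.array(p)+R@H[:3,3];D=R@H[:3,:3]@c;return (o+D*(z-o[2])/D[2]).round(4)
E
python3 - <<'E'
from h import *
w=dict(np.load('w0.npz'));p,R=w['p'],w['R']
h=cv2.cvtColor(w['frame'],cv2.COLOR_RGB2HSV);m=cv2.inRange(h,(105,130,30),(128,255,255));m[:165]=0;m[192:]=0;m[:,:225]=0;m[:,270:]=0
v,u=np.nonzero(m);print(u.min(),u.max(),v.min(),v.max())
top=m.copy()
for z,vv in((.164,v.max()),(.164,v.min()),(.127,v.min())): print(z,wray(w,p,R,u.min(),vv,z),wray(w,p,R,u.max(),vv,z))
print('dish',[wray(w,p,R,*q,.034).tolist() for q in((214,140),(281,140),(283,185),(213,186))])
print('peg',wray(w,p,R,130,228,.175),wray(w,p,R,103,165,.18),'base',wray(w,p,R,167,194,.02))
print(cv2.minAreaRect(np.c_[u,v].astype(np.float32)))
for r in w['frame'][172:192,228:264:3].mean(2).astype(int): print(r)
print(read_state()['position'])
E
```

```text
236 255 174 185
0.164 [0.5111 0.0825 0.164 ] [0.5092 0.1036 0.164 ]
0.164 [0.4987 0.0815 0.164 ] [0.4968 0.1024 0.164 ]
0.127 [0.5062 0.0801 0.127 ] [0.5041 0.1034 0.127 ]
dish [[0.475, 0.0387, 0.034], [0.466, 0.1402, 0.034], [0.5357, 0.151, 0.034], [0.5472, 0.0418, 0.034]]
peg [ 0.5718 -0.0402  0.175 ] [ 0.4968 -0.0709  0.18  ] base [ 0.5712 -0.037   0.02  ]
((245.5, 179.5), (11.0, 19.0), 90.0)
[197 181  82  80  90 105 107  95  87  86  89 103]
[203 190  86  78  73  89  91  72  64  78 103  87]
[153 155  89  71  59  61  61  56  55  70 125 118]
[154 178  96  63  53  58  56  57  52  61 135 174]
[185 205 136  65  58  55  59  56  54  61 142 177]
[181 183 151  63  57  58  61  58  59  67 184 194]
[202 198 180  68  63  62  66  60  64  75 194 197]
[199 197 171  84  71  73  70  71  73  76 174 176]
[167 167 153  85  78  75  76  79  77  74 163 166]
[156 154 147  82  81  85  81  81  82  72 141 146]
[141 142 137  80  82  83  81  79  80  73 135 146]
[191 197 189  75  77  80  78  79  78  75 203 212]
[229 230 225  74  77  76  76  75  77  84 233 234]
[223 224 207  73  72  78  78  70  77 104 216 217]
[200 200 183 107  89  96 111 108 116 160 191 191]
[191 190 189 164 153 157 165 162 166 183 188 189]
[190 192 190 189 186 186 186 185 185 189 189 188]
[191 193 199 194 188 192 187 190 189 185 186 191]
[193 199 197 204 197 195 189 190 190 188 189 188]
[195 195 197 203 193 195 189 189 187 188 192 190]
[0.50567625 0.10068932 0.32021437]
```

>>> play_rows --commands '[[[0.002, -0.0085, -0.03], [0, 0, 0]], [[0.002, -0.0085, -0.07], [0, 0, 0]], [[0.002, -0.0085, -0.1], [0, 0, 0]], [[0.002, -0.0085, -0.1], [0, 0, 0]], [[0.002, -0.0085, -0.1], [0, 0, 0]]]'

```text
time_s: 2.4
position: [0.5094, 0.0915, 0.2215]
tcp_rot: [[-0.091, 0.002, -0.996], [0.996, 0.0, -0.091], [-0.0, -1.0, -0.002]]
force: [0.5, 0.4, 0.2]
opening: 1.001
```

```bash
python3 - <<'E'
from h import *
r=read_state();print(r['position'],r['time_s'],np.array(r['qvel']).round(2))
w=cap('wrist');np.savez('w1.npz',p=r['position'],R=r['tcp_rot'],**w)
cv2.imwrite('pics/w1.png',cv2.resize(w['frame'][60:260,120:360],(720,600),interpolation=2)[...,::-1])
E
```

```text
[0.50938875 0.09153915 0.22153613] 2.4 [-0.46 -0.82 -0.85  0.01 -0.24  0.08]
```

View pics/w1.png

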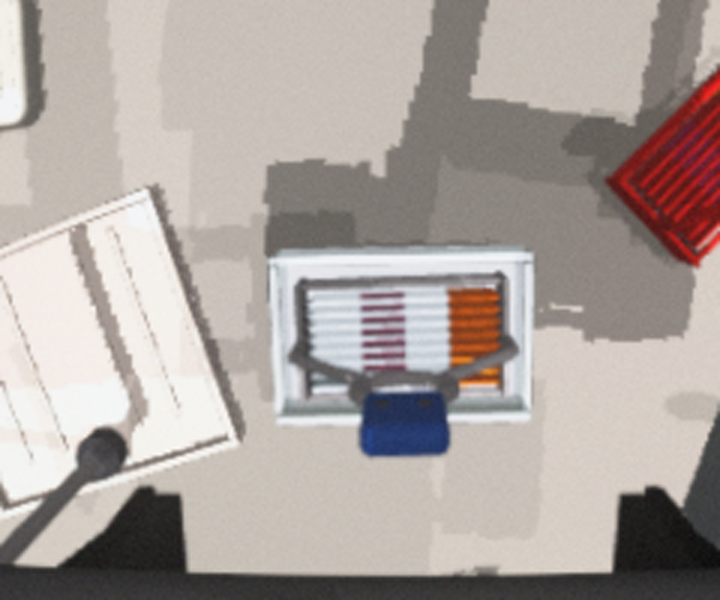

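```bash
python3 - <<'E'
from h import *
w=dict(np.load('w1.npz'));p,R=w['p'],w['R']
for q in((361,456),(448,456),(362,424),(447,424)): print(wray(w,p,R,q[0]/3+120,q[1]/3+60,.164))
for q in((364,395),(445,395)): print(wray(w,p,R,q[0]/3+120,q[1]/3+60,.127))
print('dish',[wray(w,p,R,u/3+120,v/3+60,.034).tolist() for u,v in((268,255),(534,255),(534,422),(274,422))])
print(read_state()['position'])
E
```

```text
[0.5129 0.0822 0.164 ]
[0.5108 0.105  0.164 ]
[0.5041 0.0817 0.164 ]
[0.5021 0.1038 0.164 ]
[0.5061 0.081  0.127 ]
[0.5039 0.1053 0.127 ]
dish [[0.4768, 0.0365, 0.034], [0.4672, 0.1421, 0.034], [0.536, 0.1507, 0.034], [0.5458, 0.0431, 0.034]]
[0.50977968 0.09131813 0.22190164]
```

>>> play_rows --commands '[[[-0.002, 0.002, -0.03], [0, 0, 0]], [[-0.002, 0.002, -0.063], [0, 0, 0]], [[-0.002, 0.002, -0.063], [0, 0, 0]], [[-0.002, 0.002, -0.063], [0, 0, 0]]]'

```text
time_s: 2.95
position: [0.5082, 0.0927, 0.159]
tcp_rot: [[-0.089, 0.003, -0.996], [0.996, -0.0, -0.089], [-0.0, -1.0, -0.003]]
force: [0.1, -0.5, 0.4]
opening: 1.0
```

>>> play_rows --commands '[[[0, 0, 0], [0, 0, 0]], [[0, 0, 0], [0, 0, 0]], [[0, 0, 0], [0, 0, 0]], [[0, 0, 0], [0, 0, 0]], [[0, 0, 0], [0, 0, 0]], [[0, 0, 0], [0, 0, 0]]]' --gripper 0.015

```text
time_s: 3.7
position: [0.5069, 0.0926, 0.1573]
tcp_rot: [[-0.089, -0.0, -0.996], [0.996, 0.0, -0.089], [0.0, -1.0, 0.0]]
force: [-0.1, -0.6, 0.2]
opening: 0.407
```

>>> play_rows --commands '[[[0, 0, 0], [0, 0, 0]], [[0, 0, 0], [0, 0, 0]], [[0, 0, 0], [0, 0, 0]], [[0, 0, 0], [0, 0, 0]], [[0, 0, 0], [0, 0, 0]]]'

```text
time_s: 4.32
position: [0.5068, 0.0926, 0.1573]
tcp_rot: [[-0.089, -0.0, -0.996], [0.996, -0.0, -0.089], [-0.0, -1.0, 0.0]]
force: [0.4, -0.5, -1.8]
opening: 0.265
```

>>> play_rows --commands '[[[0, 0, 0.01], [0, 0, 0]], [[0, 0, 0.025], [0, 0, 0]], [[0, 0, 0.05], [0, 0, 0]], [[0, 0, 0.075], [0, 0, 0]], [[0, 0, 0.085], [0, 0, 0]], [[0, 0, 0.085], [0, 0, 0]], [[0, 0, 0.085], [0, 0, 0]]]'

```text
time_s: 5.2
position: [0.5061, 0.0927, 0.2416]
tcp_rot: [[-0.089, -0.002, -0.996], [0.996, 0.0, -0.089], [0.0, -1.0, 0.002]]
force: [-0.2, -0.5, -1.4]
opening: 0.262
```

```bash
python3 - <<'E'
from h import *
r=read_state();print(r['position'],r['time_s'],r['force'],r['opening']*87)
w=cap('wrist');np.savez('w2.npz',p=r['position'],R=r['tcp_rot'],**w)
cv2.imwrite('pics/w2.png',cv2.resize(w['frame'][60:260,100:340],(720,600),interpolation=2)[...,::-1])
E
```

```text
[0.50608795 0.09266642 0.2416112 ] 5.2 [-0.17006071 -0.52500315 -1.39998777] 22.773362770230342
```

View pics/w2.png

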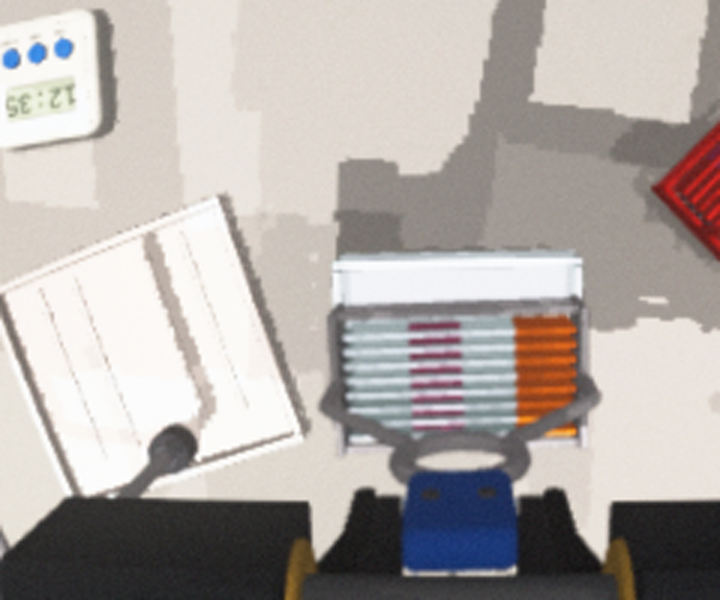

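>>> play_rows --commands '[[[-0.015, -0.005, 0], [0, 0, 0.03]], [[-0.035, -0.02, 0], [0, 0, 0.06]], [[-0.045, -0.045, 0], [0, 0, 0.1]], [[-0.045, -0.075, -0.004], [0, 0, 0.15]], [[-0.045, -0.105, -0.008], [0, 0, 0.2]], [[-0.045, -0.135, -0.012], [0, 0, 0.25]], [[-0.045, -0.16, -0.015], [0, 0, 0.29]], [[-0.045, -0.177, -0.015], [0, 0, 0.304]], [[-0.045, -0.183, -0.015], [0, 0, 0.304]], [[-0.045, -0.183, -0.015], [0, 0, 0.304]]]'

```text
time_s: 6.5
position: [0.4616, -0.0902, 0.2269]
tcp_rot: [[-0.382, -0.001, -0.924], [0.924, 0.001, -0.382], [0.001, -1.0, 0.001]]
force: [0.1, 0.5, -2.4]
opening: 0.26
```

>>> play_rows --commands '[[[0, 0, 0], [0, 0, 0]], [[0, 0, 0], [0, 0, 0]], [[0, 0, 0], [0, 0, 0]]]'

```text
time_s: 6.88
position: [0.4619, -0.0899, 0.2274]
tcp_rot: [[-0.384, 0.0, -0.923], [0.923, 0.0, -0.384], [-0.0, -1.0, -0.0]]
force: [-0.4, 0.7, -1.6]
opening: 0.259
```

```bash
python3 - <<'E'
from h import *
r=read_state();print(r['position'],r['time_s'],r['force'],r['opening']*87)
w=cap('wrist');np.savez('w3.npz',p=r['position'],R=r['tcp_rot'],**w)
t=cap('top');s=cap('scene');np.savez('t3.npz',**t);np.savez('s3.npz',**s)
A=cv2.resize(w['frame'][60:260,100:340],(400,333),interpolation=2)
B=cv2.resize(t['frame'][150:225,250:340],(400,333),interpolation=2)
C=cv2.resize(s['frame'][175:275,225:345],(400,333),interpolation=2)
cv2.imwrite('pics/m3.png',np.hstack([B,C])[...,::-1]);cv2.imwrite('pics/w3.png',cv2.resize(w['frame'],(800,600))[...,::-1])
E
```

```text
[ 0.46185862 -0.08989454  0.22741816] 6.875 [-0.4274963   0.69015941 -1.58452009] 22.538687868667704
```

View pics/m3.png

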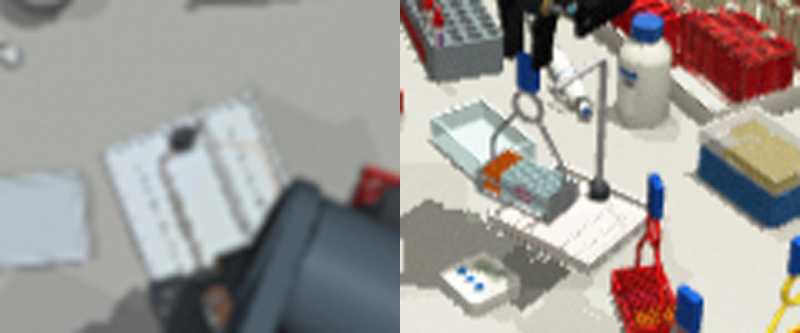

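View pics/w3.png

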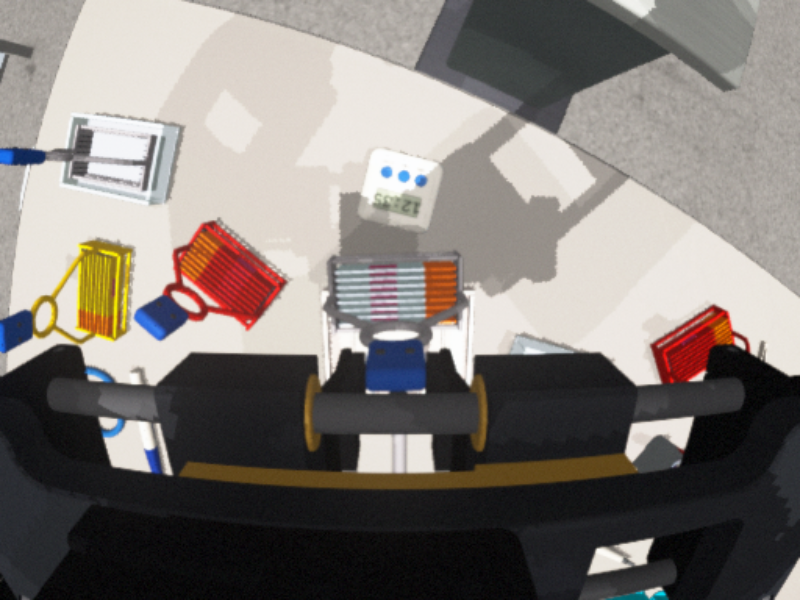

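```bash
python3 - <<'E'
from h import *
w=dict(np.load('w3.npz'));p,R=w['p'],np.array(w['R'])
F=w['frame'];print('row288 gray',[(u,int(x)) for u,x in zip(range(236,280),F[284:292,236:280].mean((0,2)))])
for u,v in((251,288),(261,288),(256,288),(256,300),(256,275)):
    q=wray(w,p,R,u,v,.175);print((u,v),q,'tool lateral',(R.T@(q-p))[[0,2]].round(4))
s=dict(np.load('s3.npz'))
cv2.imwrite('pics/s3.png',cv2.resize(s['frame'][180:240,240:310],(700,600),interpolation=2)[...,::-1])
E
```

```text
row288 gray [(236, 229), (237, 230), (238, 229), (239, 229), (240, 229), (241, 230), (242, 229), (243, 230), (244, 229), (245, 230), (246, 230), (247, 230), (248, 230), (249, 228), (250, 215), (251, 186), (252, 191), (253, 213), (254, 226), (255, 229), (256, 226), (257, 214), (258, 194), (259, 171), (260, 199), (261, 227), (262, 230), (263, 229), (264, 229), (265, 230), (266, 230), (267, 230), (268, 230), (269, 230), (270, 230), (271, 230), (272, 230), (273, 230), (274, 228), (275, 212), (276, 142), (277, 50), (278, 27), (279, 30)]
(251, 288) [ 0.5273 -0.064   0.175 ] tool lateral [-0.0012 -0.0704]
(261, 288) [ 0.524  -0.0561  0.175 ] tool lateral [ 0.0074 -0.0703]
(256, 288) [ 0.5257 -0.06    0.175 ] tool lateral [ 0.0031 -0.0704]
(256, 300) [ 0.5376 -0.055   0.175 ] tool lateral [ 0.0032 -0.0833]
(256, 275) [ 0.5135 -0.0652  0.175 ] tool lateral [ 0.003  -0.0572]
```

View pics/s3.png

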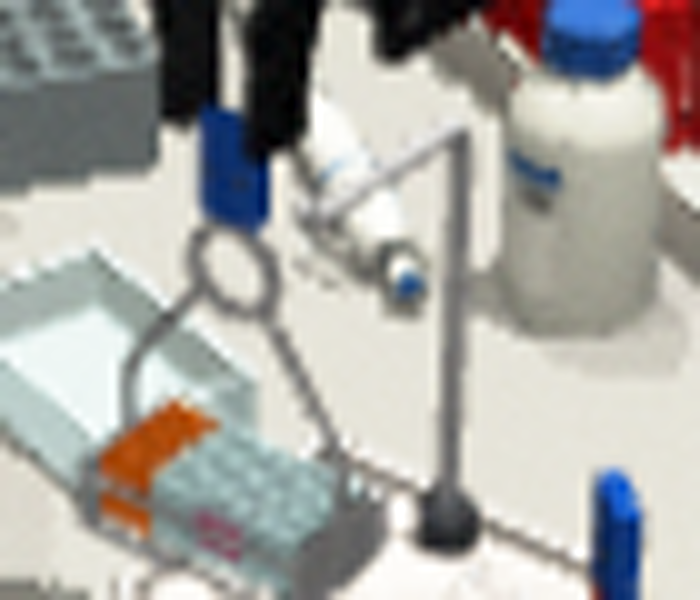

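>>> play_rows --commands '[[[-0.0012, 0.0028, 0], [0, 0, 0]], [[-0.0012, 0.0028, 0], [0, 0, 0]], [[0.004, 0.005, 0], [0, 0, 0]], [[0.01, 0.0075, 0], [0, 0, 0]], [[0.0165, 0.01, 0], [0, 0, 0]], [[0.0225, 0.0125, 0], [0, 0, 0]], [[0.0285, 0.015, 0], [0, 0, 0]], [[0.035, 0.018, 0], [0, 0, 0]], [[0.0355, 0.018, 0], [0, 0, 0]], [[0.0355, 0.018, 0], [0, 0, 0]]]'

```text
time_s: 8.28
position: [0.4972, -0.0723, 0.2273]
tcp_rot: [[-0.383, -0.0, -0.924], [0.924, -0.0, -0.383], [0.0, -1.0, 0.0]]
force: [-0.1, 0.4, -1.4]
opening: 0.257
```

```bash
python3 - <<'E'
from h import *
r=read_state();print(r['position'],r['time_s'],r['force'],r['moment'],r['opening']*87)
w=cap('wrist');np.savez('w4.npz',p=r['position'],R=r['tcp_rot'],**w)
F=w['frame']
print([(u,int(x)) for u,x in zip(range(240,275),F[270:276,240:275].mean((0,2)))])
s=cap('scene');A=cv2.resize(s['frame'][180:240,240:310],(467,400),interpolation=2)
B=cv2.resize(F[150:290,190:315],(333,400),interpolation=2)
cv2.imwrite('pics/m4.png',np.hstack([A,B])[...,::-1])
E
```

```text
[ 0.49722811 -0.07231148  0.22727283] 8.275 [-0.08331968  0.43197358 -1.41954404] [ 0.03602815 -0.01824754 -0.04402727] 22.36794229330032
[(240, 65), (241, 65), (242, 65), (243, 66), (244, 64), (245, 65), (246, 66), (247, 66), (248, 67), (249, 65), (250, 65), (251, 66), (252, 66), (253, 66), (254, 65), (255, 66), (256, 65), (257, 65), (258, 65), (259, 66), (260, 65), (261, 64), (262, 65), (263, 64), (264, 66), (265, 64), (266, 65), (267, 66), (268, 65), (269, 64), (270, 64), (271, 66), (272, 65), (273, 65), (274, 63)]
```

View pics/m4.png

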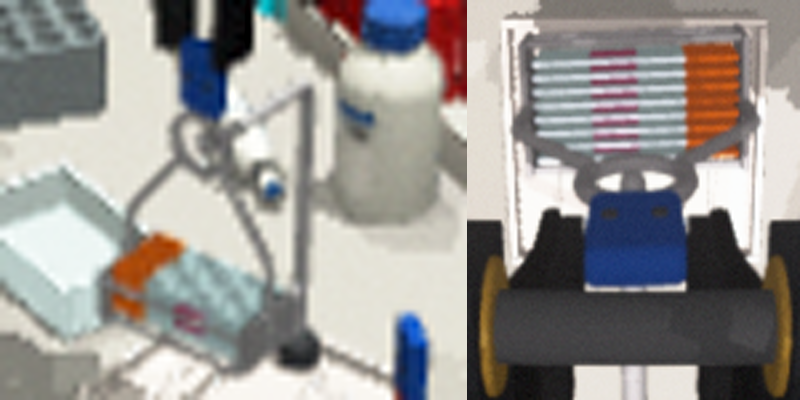

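>>> play_rows --commands '[[[0.006, 0.0025, 0], [0, 0, 0]], [[0.012, 0.005, 0], [0, 0, 0]], [[0.018, 0.0075, 0], [0, 0, 0]], [[0.024, 0.01, 0], [0, 0, 0]], [[0.03, 0.0125, 0], [0, 0, 0]], [[0.036, 0.015, 0], [0, 0, 0]], [[0.039, 0.0162, 0], [0, 0, 0]], [[0.039, 0.0162, 0], [0, 0, 0]]]'

```text
time_s: 9.38
position: [0.5366, -0.0561, 0.2273]
tcp_rot: [[-0.383, 0.0, -0.924], [0.924, -0.0, -0.383], [-0.0, -1.0, -0.0]]
force: [0.1, -0.4, -2.4]
opening: 0.257
```

>>> play_rows --commands '[[[0, 0, -0.003], [0, 0, 0]], [[0, 0, -0.006], [0, 0, 0]], [[0, 0, -0.009], [0, 0, 0]], [[0, 0, -0.009], [0, 0, 0]], [[0, 0, -0.009], [0, 0, 0]]]'

```text
time_s: 10.0
position: [0.5364, -0.0562, 0.2184]
tcp_rot: [[-0.383, 0.0, -0.924], [0.924, -0.0, -0.383], [-0.0, -1.0, -0.0]]
force: [1.0, -0.1, -1.7]
opening: 0.26
```

Expected contact at about TCP z = 0.2143; lower in 1 mm steps and watch the force.

>>> play_rows --commands '[[[0, 0, -0.001], [0, 0, 0]], [[0, 0, -0.002], [0, 0, 0]], [[0, 0, -0.003], [0, 0, 0]], [[0, 0, -0.003], [0, 0, 0]]]'

```text
time_s: 10.5
position: [0.5363, -0.0561, 0.2152]
tcp_rot: [[-0.383, -0.0, -0.924], [0.924, 0.0, -0.383], [0.0, -1.0, 0.0]]
force: [-0.1, -0.6, -2.2]
opening: 0.259
```

>>> play_rows --commands '[[[0, 0, -0.001], [0, 0, 0]], [[0, 0, -0.001], [0, 0, 0]], [[0, 0, -0.001], [0, 0, 0]]]'

```text
time_s: 10.88
position: [0.5364, -0.0562, 0.2143]
tcp_rot: [[-0.383, -0.0, -0.924], [0.924, 0.0, -0.383], [0.0, -1.0, 0.0]]
force: [1.2, 0.3, -1.4]
opening: 0.26
```

>>> play_rows --commands '[[[0, 0, -0.001], [0, 0, 0]], [[0, 0, -0.001], [0, 0, 0]], [[0, 0, -0.001], [0, 0, 0]]]'

```text
time_s: 11.25
position: [0.5367, -0.0562, 0.2139]
tcp_rot: [[-0.383, 0.001, -0.924], [0.924, -0.0, -0.383], [-0.001, -1.0, -0.001]]
force: [0.1, 1.7, 3.0]
opening: 0.26
```

>>> play_rows --commands '[[[0, 0, -0.001], [0, 0, 0]], [[0, 0, -0.001], [0, 0, 0]], [[0, 0, -0.001], [0, 0, 0]]]'

```text
time_s: 11.62
position: [0.5372, -0.0561, 0.2137]
tcp_rot: [[-0.383, 0.002, -0.924], [0.924, -0.0, -0.383], [-0.001, -1.0, -0.002]]
force: [-0.7, 1.3, 6.8]
opening: 0.258
```

>>> play_rows --commands '[[[0, 0, 0.001], [0, 0, 0]], [[0, 0, 0.0013], [0, 0, 0]]]'

```text
time_s: 11.88
position: [0.5366, -0.0562, 0.2139]
tcp_rot: [[-0.383, 0.001, -0.924], [0.924, -0.0, -0.383], [-0.0, -1.0, -0.001]]
force: [-0.3, -0.5, 3.7]
opening: 0.257
```

>>> play_rows --commands '[[[0, 0, 0], [0, 0, 0]], [[0, 0, 0], [0, 0, 0]], [[0, 0, 0], [0, 0, 0]], [[0, 0, 0], [0, 0, 0]], [[0, 0, 0], [0, 0, 0]], [[0, 0, 0], [0, 0, 0]]]' --gripper 0.08

```text
time_s: 12.62
position: [0.5364, -0.0562, 0.2136]
tcp_rot: [[-0.383, -0.0, -0.924], [0.924, -0.0, -0.383], [-0.0, -1.0, 0.0]]
force: [0.4, 0.0, -0.6]
opening: 0.855
```

>>> play_rows --commands '[[[0, 0, 0.01], [0, 0, 0]], [[0, 0, 0.03], [0, 0, 0]], [[0, 0, 0.06], [0, 0, 0]], [[0, 0, 0.09], [0, 0, 0]], [[-0.03, 0.05, 0.12], [0, 0, 0]], [[-0.04, 0.1, 0.13], [0, 0, 0]], [[-0.04, 0.15, 0.13], [0, 0, 0]], [[-0.04, 0.2, 0.13], [0, 0, 0]], [[-0.04, 0.2, 0.13], [0, 0, 0]], [[-0.04, 0.2, 0.13], [0, 0, 0]]]'

```text
time_s: 13.88
position: [0.4963, 0.1436, 0.344]
tcp_rot: [[-0.384, 0.001, -0.923], [0.923, -0.001, -0.384], [-0.001, -1.0, -0.0]]
force: [-0.8, -1.2, -0.9]
opening: 0.918
```

```bash
python3 - <<'E'
from h import *
r=read_state();print(r['position'],r['time_s'],r['force'],r['opening']*87)
t=cap('top');s=cap('scene')
A=cv2.resize(s['frame'][175:275,230:330],(400,400),interpolation=2)
B=cv2.resize(t['frame'][140:240,230:330],(400,400),interpolation=2)
cv2.imwrite('pics/m5.png',np.hstack([A,B])[...,::-1])
for n,c in(('s',s),('t',t)):
    P=pts(c);h=cv2.cvtColor(c['frame'],cv2.COLOR_RGB2HSV);m=(cv2.inRange(h,(105,120,40),(125,255,255))>0)&(abs(P[...,0]-.537)<.03)&(abs(P[...,1]+.057)<.03)&(P[...,2]>.12)
    q=P[m];print(n,len(q),np.median(q,0),q.min(0),q.max(0))
s2=cap('scene');print(np.abs(s2['frame'][175:275,230:330].astype(int)-s['frame'][175:275,230:330]).mean())
E
```

```text
[0.49634367 0.14357252 0.34404532] 13.875 [-0.75205709 -1.19605952 -0.86289943] 79.84363426811144
s 64 [ 0.53542742 -0.06075491  0.20405681] [ 0.52881356 -0.07068854  0.18302145] [ 0.54698313 -0.04822241  0.22013985]
t 18 [ 0.54009046 -0.05500819  0.22090958] [ 0.53431092 -0.0649989   0.19720159] [ 0.54679513 -0.04714612  0.22734164]
1.9175
```

View pics/m5.png

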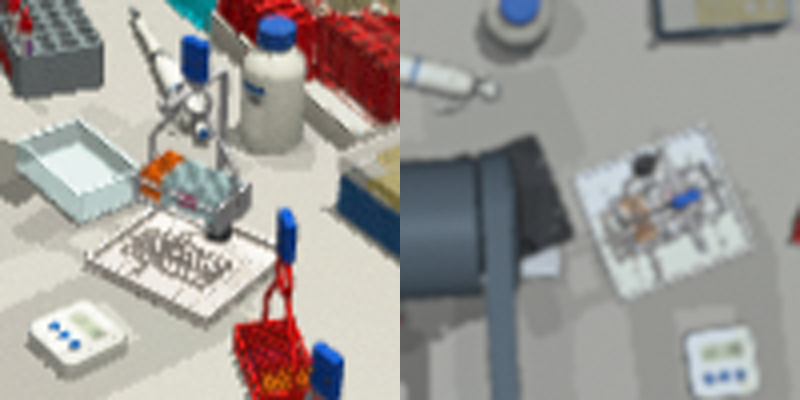

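>>> play_rows --commands '[[[0, 0, 0], [0, 0, 0]], [[0, 0, 0], [0, 0, 0]], [[0, 0, 0], [0, 0, 0]], [[0, 0, 0], [0, 0, 0]], [[0, 0, 0], [0, 0, 0]], [[0, 0, 0], [0, 0, 0]], [[0, 0, 0], [0, 0, 0]], [[0, 0, 0], [0, 0, 0]], [[0, 0, 0], [0, 0, 0]], [[0, 0, 0], [0, 0, 0]]]'

```text
time_s: 15.28
position: [0.4964, 0.1439, 0.3437]
tcp_rot: [[-0.383, 0.0, -0.924], [0.924, -0.0, -0.383], [-0.0, -1.0, -0.0]]
force: [-0.0, -0.2, -0.1]
opening: 0.917
```

>>> play_rows --commands '[[[0, 0, 0], [0, 0, 0]], [[0, 0, 0], [0, 0, 0]], [[0, 0, 0], [0, 0, 0]], [[0, 0, 0], [0, 0, 0]], [[0, 0, 0], [0, 0, 0]], [[0, 0, 0], [0, 0, 0]], [[0, 0, 0], [0, 0, 0]], [[0, 0, 0], [0, 0, 0]], [[0, 0, 0], [0, 0, 0]], [[0, 0, 0], [0, 0, 0]]]'

```text
time_s: 16.52
position: [0.4964, 0.1438, 0.3436]
tcp_rot: [[-0.383, 0.0, -0.924], [0.924, 0.0, -0.383], [-0.0, -1.0, -0.0]]
force: [-0.2, 1.2, 1.0]
opening: 0.919
```

```bash
python3 - <<'E'
from h import *
def cen(c):
    h=cv2.cvtColor(c['frame'],cv2.COLOR_RGB2HSV)[175:230,270:290];a=cv2.inRange(h,(105,120,40),(125,255,255));h2=cv2.cvtColor(c['frame'],cv2.COLOR_RGB2HSV)[205:230,262:285];b=cv2.inRange(h2,(5,120,80),(18,255,255))
    return [np.mean(np.nonzero(x),1).round(2).tolist() for x in(a,b)]
for i in range(5): print(cen(cap('scene')))
print(read_state()['time_s'],read_state()['force'],hand_in())
E
```

```text
[[14.83, 8.55], [12.53, 7.3]]
[[14.83, 8.55], [12.61, 7.21]]
[[14.91, 8.56], [12.61, 7.21]]
[[14.91, 8.56], [12.61, 7.21]]
[[14.91, 8.56], [12.61, 7.21]]
the job is handed in; nothing more can be done
16.775 [ 0.05076445  0.33639894 -0.37782142] None
```

I lifted the loaded rack out of its dish by its blue tab and turned it about 17° to line up with the peg. I then slid the eye over the turned-up end, lowered the rack until the peg took its weight, let go and backed the arm away. I handed in at 16.8 s of the 38 s allowed.

Last checks:
- **Hanging:** the tab top measured about 0.221 m high, which fits an eye hanging about 9 mm below the peg. The eye is roughly at the middle of the peg.
- **Upright and at rest:** the rack looks upright in the last pictures. Its marks moved no more than 0.1 pixel over the last five pictures.
- **Contact force:** the rise in force on the tool when lowering showed the rack seating, and the highest reading reported was 6.8 N. Afterwards the gripper was open and well clear.
- **Other objects:** dish_a, the timer and the bottle show no visible move in the last pictures. I did not re-measure them, and I did not look at the empty rack and dish_b after the release.

The cameras disagreed by about 3–5 mm on where the peg was. I corrected this with a close wrist view before sliding the eye on. No check failed.

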